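Seat the spice mill's plate with four cross-tightened nuts

ROBOT

A 6-joint arm with a two-finger parallel gripper is mounted at the origin on the work surface. World frame = base frame: x ahead of the robot, y to its left, z up, the work surface at z = 0. Lengths are in m, angles in rad, forces in N, time in s.
With the tool pointing down it reaches from about 0.225 to 0.875 m from the base axis. Payload 3.4 kg.
Tool frame: the origin (TCP) lies between the finger pads; the fingertips stand 8 mm ahead of it and the grasp point (between the pads) lies 11 mm behind it; z points along the fingers, y is the line along which they close (so a half turn about z gives the same grasp; the last joint's range is limited). The gripper opens to 85 mm and grips with 20 to 120 N. Pads are 22 mm wide; open, the fingers measure 114 mm over their backs; the gripper's body (76 mm by 85 mm) begins 54 mm behind the grasp point. The pads swing forward as they close: fully open they stand 13 mm farther back than shut.
Start: joints at [-1.336, 0.276, 1.505, -0, 1.361, -0.121], TCP at [0.2, -0.539, 0.239] pointing down, gripper open.
Joint ranges: [-2.89, 2.89], [-0.75, 2.08], [0.22, 2.7], [-1.18, 4.32], [0.11, 2.71], [-2.7, 2.7]. Speed limits (rad/s): [2.57, 2.57, 3.14, 3.14, 3.14, 3.14].

INTERFACE

Orientations are given as a unit quaternion [w, x, y, z].
In Python, from rig import manip gives the robot as it stands.
- The arm moves only by the tool move_arm, never from a script. Its argument "deltas" is a list that holds one entry, the list of rows, each a list of 5 numbers: the shift along the tool's x, y, z normalised to -1 to 1, where 1 is 80 cm, then the turn about the tool's z normalised to -1 to 1, where 1 is 120 degrees, then the closure, from -1 (fully open) to 1 (shut). In form: [[[tx, ty, tz, twist, grip], ...]]. A call has 1 to 12 rows; each row is the pose to reach, as a shift and turn from the pose commanded when the call began, along the tool's axes at that moment; what a row does not reach only later rows make up. A row lasts 1/10 s, in which the tool goes at most 50 mm and 8.59 degrees, less where a joint would pass 70% of its speed; a pose out of reach is approached as far as the arm can. A call with a number of a shift or a turn outside -1 to 1 is refused whole. A call with a gripper value outside its range is refused whole. The fingers move at their own pace and stop on an object; "squeeze" is the grip in N (left out, the last holds). Time passes only in rows, so rows that repeat a pose let the fingers close. It gives the time, the measured TCP pose, the force, the opening and the grip force at its end, in the units of the state.
- manip.get_state(): the state, without advancing time (a new reading comes with each control period).
- manip.get_image(name): name is "scene" or "top" or "wrist"; returns the picture (480x640x3 uint8, red, green, blue); there is no depth.
- manip.camera_params(name): a dict with "fx", "fy", "cx", "cy" (pixels), "dist" ([k1, k2, p1, p2, k3] as OpenCV has them; the pictures are not rectified), "R" (3x3) and "t" (3): a world point X has camera coordinates R X + t; the wrist camera has in their place "tool_from_camera" (4x4, takes a point from camera to tool coordinates, whose origin is the TCP and whose axes are the flange's). Camera axes: x right, y down, z forward; pixel columns grow to the right and rows downward; lengths in m; the calibration is good to about 2 mm. A picture is of the moment at which its call begins: read the wrist's pose just before it. camera_params takes no time and is no camera call.
- manip.sign_off(): hands the job in; it is judged then, once.
The state is a dict: "clock": time; "qpos": joint angles; "qd": joint speeds; "effort": joint torques, N m; "position": TCP position; "ee_rot": TCP orientation; "contact_force": force on the tool from outside, world axes, zero at the start; "moment": the same for the moment, N m; "width": finger opening in m; "gripper_force": force on a finger pad.
Only numpy, scipy, OpenCV 4.12 (cv2) and the standard library are available. Lean on these libraries where they do the work, as an engineer would, in place of code of your own. Each camera call takes 0.05 s, during which the arm holds its last target. There are 200 camera calls.

TASK

The spice mill's white plate still stands a little proud on its springs: seat it evenly, flush with the rim, by turning each of its four square nuts a half turn clockwise. Work in cross order and finish each nut before you start another: any nut first, then the one diagonally opposite, then the other two. Leave everything else in the drawer where it is.

Things in the scene. Friction and masses are not known exactly. Their poses are not given: they have to be found in the camera images.
- mill: Fixed spice mill: dark square housing 200 x 200 mm, origin at the centre of its underside, z up; steel motor barrel out of its +x side, black spout on -x. Recess in its top: steel seats at z 45 mm under the nuts, rim top 53 mm; it holds the sprung white plate. Square nuts at (x, y) mm: a (52,52), b (-52,52), c (-52,-52), d (52,-52); a is opposite c, b opposite d.
- plate: White ceramic plate 170 x 170 x 8 mm, origin at the centre of its underside, under the four nuts. Starts with its underside about 48.5 mm above the mill's underside; seated: 45 mm, flush with the rim. A steel feed collar, 60 mm dia., stands up to 8 mm high in its middle. Springs push it up with about 3 N under each nut, 5 N when seated.
- nut_a_top (a point): Centre of the top of nut a (+x +y corner of the mill), turns with it; z up, x towards its orange mark. A square aluminium block 24 x 24 mm (flats square to x and y), 34 mm over corners, 25 mm tall, on a round washer (33 mm dia., 5 mm thick) lying on the plate: top 30 mm above the plate. A stud end stands 3 mm above the top.
- nut_a (a joint): Turn of nut a in rad, growing clockwise seen from above (tightening); at 0 the orange mark points along the mill's +x. Starts between -0.25 and 0, so a half turn brings it to about 3.0. It sinks 4 mm per half turn, stays where left (friction 0.05 N m), and has no hard stop until 4.6, only growing stiffer once the plate is seated.
- nut_b_top (a point): Centre of the top of nut b (-x +y corner of the mill), turns with it; z up, x towards its orange mark. A square aluminium block 24 x 24 mm (flats square to x and y), 34 mm over corners, 25 mm tall, on a round washer (33 mm dia., 5 mm thick) lying on the plate: top 30 mm above the plate. A stud end stands 3 mm above the top.
- nut_b (a joint): Turn of nut b in rad, growing clockwise seen from above (tightening); at 0 the orange mark points along the mill's +x. Starts between -0.25 and 0, so a half turn brings it to about 3.0. It sinks 4 mm per half turn, stays where left (friction 0.05 N m), and has no hard stop until 4.6, only growing stiffer once the plate is seated.
- nut_c_top (a point): Centre of the top of nut c (-x -y corner of the mill), turns with it; z up, x towards its orange mark. A square aluminium block 24 x 24 mm (flats square to x and y), 34 mm over corners, 25 mm tall, on a round washer (33 mm dia., 5 mm thick) lying on the plate: top 30 mm above the plate. A stud end stands 3 mm above the top.
- nut_c (a joint): Turn of nut c in rad, growing clockwise seen from above (tightening); at 0 the orange mark points along the mill's +x. Starts between -0.25 and 0, so a half turn brings it to about 3.0. It sinks 4 mm per half turn, stays where left (friction 0.05 N m), and has no hard stop until 4.6, only growing stiffer once the plate is seated.
- nut_d_top (a point): Centre of the top of nut d (+x -y corner of the mill), turns with it; z up, x towards its orange mark. A square aluminium block 24 x 24 mm (flats square to x and y), 34 mm over corners, 25 mm tall, on a round washer (33 mm dia., 5 mm thick) lying on the plate: top 30 mm above the plate. A stud end stands 3 mm above the top.
- nut_d (a joint): Turn of nut d in rad, growing clockwise seen from above (tightening); at 0 the orange mark points along the mill's +x. Starts between -0.25 and 0, so a half turn brings it to about 3.0. It sinks 4 mm per half turn, stays where left (friction 0.05 N m), and has no hard stop until 4.6, only growing stiffer once the plate is seated.
- strip: Stainless magnetic strip on the drawer floor, 280 x 32 x 6 mm, origin at the centre of its underside, long along its x. The three tins stand on it. Bystander.
- tin0: Round brushed-steel tin, 60 mm dia., 40 mm tall, with a red-brown window in its lid; origin at the centre of its underside. Bystander.
- tin1: Round brushed-steel tin, 60 mm dia., 40 mm tall, with a green window in its lid; origin at the centre of its underside. Bystander.
- tin2: Round brushed-steel tin, 60 mm dia., 40 mm tall, with an amber window in its lid; origin at the centre of its underside. Bystander.
- grinder: White ceramic hand grinder with a twist top, 52 mm dia., 98 mm tall; origin at the centre of its underside. Stands beside the mill's -y side. Bystander.
- jar: Small glass jar with a wire latch and orange seal, 58 mm dia., 64 mm tall; origin at the centre of its underside. Stands beside the mill's +y side. Bystander.
- spoon: Charcoal plastic measuring spoon, bowl 38 mm dia., handle to its -x, 135 mm long in all, 14 mm high; origin under the bowl. Bystander.
- dish: Small blue ceramic dish, 60 mm dia., 30 mm tall; origin at the centre of its underside. Bystander.
Things that resemble listed ones, but are neither listed nor needed, are in the scene too. There is more than one size of the plate; the job needs the larger.

How it is judged:
On the way, in this order (a step that is already met when the one before it is completed fails the run):
1. one nut has had its half turn ((value of joint nut_a between 2.5 and 3.55 rad or value of joint nut_b between 2.5 and 3.55 rad or value of joint nut_c between 2.5 and 3.55 rad or value of joint nut_d between 2.5 and 3.55 rad)), for 0.1 s.
2. the nut diagonally opposite has had its half turn too (((value of joint nut_a between 2.5 and 3.55 rad and value of joint nut_c between 2.5 and 3.55 rad) or (value of joint nut_b between 2.5 and 3.55 rad and value of joint nut_d between 2.5 and 3.55 rad))), for 0.1 s.
3. a third nut has had its half turn (((value of joint nut_a between 2.5 and 3.55 rad and value of joint nut_c between 2.5 and 3.55 rad) or (value of joint nut_b between 2.5 and 3.55 rad and value of joint nut_d between 2.5 and 3.55 rad)) and ((value of joint nut_b between 2.5 and 3.55 rad and value of joint nut_c between 2.5 and 3.55 rad and value of joint nut_d between 2.5 and 3.55 rad) or (value of joint nut_a between 2.5 and 3.55 rad and value of joint nut_c between 2.5 and 3.55 rad and value of joint nut_d between 2.5 and 3.55 rad) or (value of joint nut_a between 2.5 and 3.55 rad and value of joint nut_b between 2.5 and 3.55 rad and value of joint nut_d between 2.5 and 3.55 rad) or (value of joint nut_a between 2.5 and 3.55 rad and value of joint nut_b between 2.5 and 3.55 rad and value of joint nut_c between 2.5 and 3.55 rad))), for 0.1 s.
4. all four nuts have had their half turn (value of joint nut_a between 2.5 and 3.55 rad and value of joint nut_b between 2.5 and 3.55 rad and value of joint nut_c between 2.5 and 3.55 rad and value of joint nut_d between 2.5 and 3.55 rad), for 0.1 s.
At the end, for the whole second after the job is handed in: All four nuts turned a half turn (each reads 2.5 to 3.55 rad), the plate at rest in the recess with its underside at most 46 mm above the mill's underside (flush with the rim within 1 mm) and level within 0.01 rad (all of step 4 and z of plate in the frame of mill below 0.046 m and angle between plate's own z axis and vertical below 0.01 rad and linear speed of plate below 0.01 m/s); the robot touches nothing.
It fails at once if a nut of the other diagonal turned (past 0.6 rad) before both nuts of the first diagonal had their half turn (value of joint any of nut_a, nut_c above 0.6 rad and value of joint any of nut_b, nut_d above 0.6 rad and not ((value of joint nut_a between 2.5 and 3.55 rad and value of joint nut_c between 2.5 and 3.55 rad) or (value of joint nut_b between 2.5 and 3.55 rad and value of joint nut_d between 2.5 and 3.55 rad))).
It fails at once if two nuts both turned part-way (0.6 to 2.5 rad): one must be finished before the next (value of joint nut_a between 0.6 and 2.5 rad and value of joint nut_c between 0.6 and 2.5 rad).
It fails at once if two nuts both turned part-way (0.6 to 2.5 rad): one must be finished before the next (value of joint nut_b between 0.6 and 2.5 rad and value of joint nut_d between 0.6 and 2.5 rad).
It fails at once if a tin, the grinder, jar, spoon or dish moved more than 30 mm (distance of any of tin0, tin1, tin2, grinder, jar, spoon, dish from where it was at the start of the episode above 0.03 m).
It also fails if it takes over 72 s, if anything falls off the work surface, if the arm or the gripper's body presses on something with over 40 N, if the wrist force passes 120 N, or if a joint passes its speed limit or range.

## Working session

There is one attempt and no reset: what is moved stays moved. The work goes in short steps, Python scripts to look and compute and a tool call to move; the robot and the scene stay as the last step left them, time stands still between calls to the robot, and variables do not carry over. Pictures are saved under pics/ and viewed, at most 10 in all, crops included, and the job is handed in when it is done.

Besides the shell and the picture viewer there is one more tool, called after ">>>" as a command line: name --argument value ..., lists and objects as JSON in quotes. move_arm: Moves the arm, as the interface text tells. Scaled input: -1 to 1 covers 80 cm each way for a shift and 120 degrees each way for a turn. Its arguments: {"type":"object","properties":{"deltas":{"type":"array","items":{"type":"array","items":{"type":"array","items":{"type":"number","minimum":-1,"maximum":1}}}},"squeeze":{"type":"number"}},"required":["deltas"]}

```bash
mkdir -p pics
python3 - <<'E'
from rig import manip
import cv2,numpy as np
for n in("scene","top"):
    cv2.imwrite(f"pics/{n}0.png",manip.get_image(n)[:,:,::-1])
    p=manip.camera_params(n); print(n,{k:np.round(v,4).tolist() for k,v in p.items()})
p=manip.camera_params("wrist");print({k:np.round(v,4).tolist() for k,v in p.items()})
print(manip.get_state())
E
```

```text
scene {'fx': 474.563, 'fy': 474.563, 'cx': 318.414, 'cy': 229.5633, 'dist': [-0.0367, 0.0, 0.0, 0.0, 0.0], 'R': [[0.3927, 0.9195, -0.0158], [0.6677, -0.2969, -0.6827], [-0.6325, 0.2575, -0.7305]], 't': [-0.1771, -0.2351, 1.5401]}
top {'fx': 609.8426, 'fy': 609.8426, 'cx': 320.2977, 'cy': 238.9858, 'dist': [0.016, 0.0, 0.0, 0.0, 0.0], 'R': [[0.0233, -0.9997, -0.0083], [-0.9972, -0.0226, -0.0717], [0.0715, 0.01, -0.9974]], 't': [-0.0164, 0.4446, 1.5802]}
{'fx': 386.7566, 'fy': 386.7566, 'cx': 312.9258, 'cy': 240.0644, 'dist': [-0.0117, 0.0, 0.0, 0.0, 0.0], 'tool_from_camera': [[0.0001, -0.9607, -0.2774, 0.0685], [1.0, 0.0002, -0.0003, -0.0005], [0.0003, -0.2774, 0.9607, -0.1342], [0.0, 0.0, 0.0, 1.0]]}
{'clock': 0.1, 'qpos': array([-1.33600297e+00,  2.76502690e-01,  1.50603082e+00, -1.61315244e-05,
        1.36071465e+00, -1.20988189e-01]), 'qd': array([ 0.00063826, -0.00114622, -0.00373031,  0.00130631,  0.00016103,
        0.00045151]), 'effort': array([ 8.94850346e-04, -4.17700839e+01, -2.46404296e+01, -1.79110889e-04,
        5.77951345e-03, -6.15357621e-06]), 'position': array([ 0.20016972, -0.53852342,  0.23853311]), 'ee_rot': array([-8.25962661e-04,  9.84218482e-01,  1.76955629e-01, -5.49500215e-05]), 'contact_force': array([ 0.31560126, -0.3100073 , -0.11877512]), 'moment': array([-0.00833555,  0.01413283, -0.02026921]), 'gripper_force': 0.0, 'width': 0.08529969200270604}
```

View pics/top0.png

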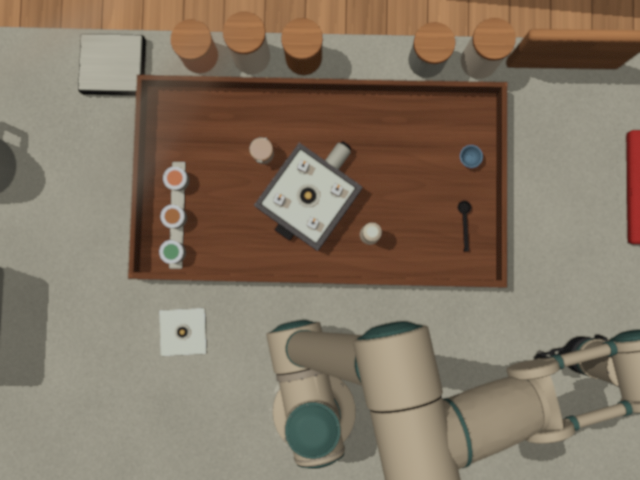

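View pics/scene0.png

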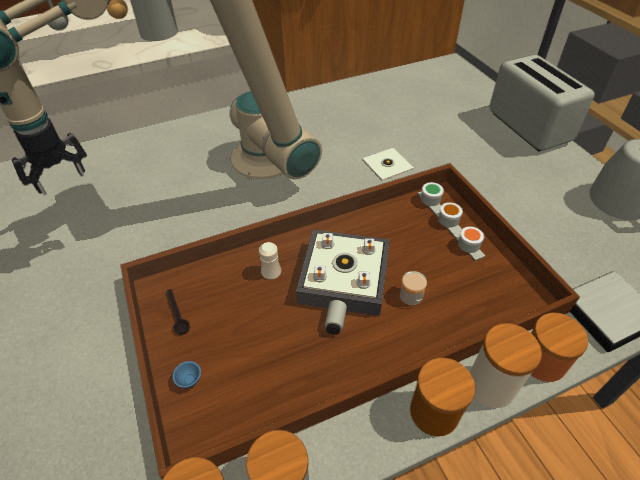

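Candidates: the larger plate, in the mill inside the drawer (top 308,196; scene 345,262), and a smaller loose plate outside the drawer (top 183,331; scene 388,162), which has no nuts. I choose the one in the mill. In the top view the barrel (+x) is at (340,152) and the spout at (286,232). That puts nut a near (303,167), b near (280,200), c near (313,224) and d near (337,190).

```bash
cat > h.py <<'E'
from rig import manip
import cv2,numpy as np
from scipy.spatial.transform import Rotation as Ro
def cam(n,st=None):
    p=manip.camera_params(n);K=np.array([[p['fx'],0,p['cx']],[0,p['fy'],p['cy']],[0,0,1]]);d=np.array(p['dist'])
    if n=='wrist':
        q=st['ee_rot'];T=np.eye(4);T[:3,:3]=Ro.from_quat(np.r_[q[1:],q[0]]).as_matrix();T[:3,3]=st['position']
        M=np.linalg.inv(T@np.array(p['tool_from_camera']));return K,d,M[:3,:3],M[:3,3]
    return K,d,np.array(p['R']),np.array(p['t'])
def ray(c,uv):
    K,d,R,t=c;x=cv2.undistortPoints(np.array([[uv]],float),K,d)[0,0];return -R.T@t,R.T@np.r_[x,1]
def atz(c,uv,z):
    o,v=ray(c,uv);return o+v*(z-o[2])/v[2]
def proj(c,P):
    K,d,R,t=c;return cv2.projectPoints(np.atleast_2d(np.array(P,float)),cv2.Rodrigues(R)[0],t,K,d)[0][:,0]
E
python3 - <<'E'
from h import *
A=[];b=[]
for n,uv in(("top",(308,195.5)),("scene",(345,262))):
    o,v=ray(cam(n),uv);v/=np.linalg.norm(v);P=np.eye(3)-np.outer(v,v);A.append(P);b.append(P@o)
print("collar",np.linalg.lstsq(np.vstack(A),np.hstack(b),rcond=None)[0])
c=cam("top")
for k,uv in dict(a=(303,167),b=(280,200),c=(313,224),d=(337,190)).items(): print(k,atz(c,uv,.09))
im=cv2.imread("pics/top0.png")[130:260,240:390];cv2.imwrite("pics/crop.png",cv2.resize(im,None,fx=4.5,fy=4.5,interpolation=cv2.INTER_CUBIC))
E
```

```text
collar [0.55151325 0.02764808 0.0679282 ]
a [0.62011352 0.04080096 0.09      ]
b [0.53522322 0.09637221 0.09      ]
c [0.47665308 0.01216542 0.09      ]
d [ 0.56365317 -0.04597728  0.09      ]
```

View pics/crop.png

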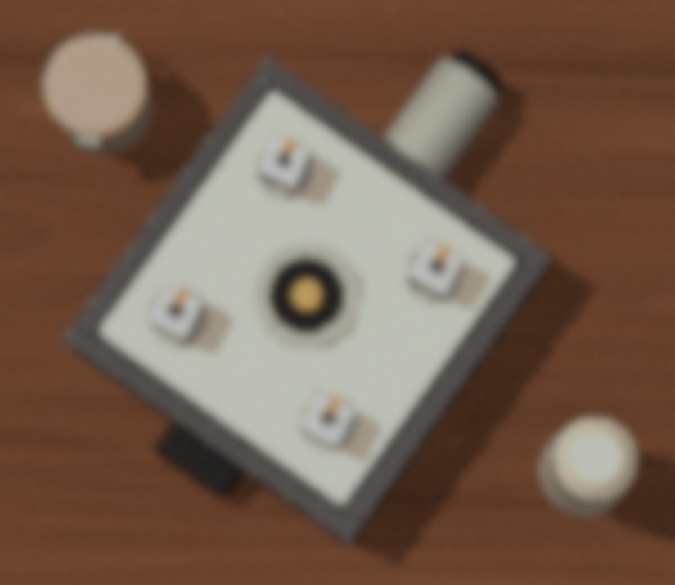

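The crop confirms the choice: a white plate with four orange-marked square nuts around a collar. Rim corners in the crop are (267,60), (548,258), (350,540) and (67,335). Next I'll move the wrist camera over the mill.

>>> move_arm --deltas '[[[0.65, -0.505, -0.03, -0.85, -1], [0.65, -0.505, -0.03, -0.85, -1], [0.65, -0.505, -0.03, -0.85, -1], [0.65, -0.505, -0.03, -0.85, -1], [0.65, -0.505, -0.03, -0.85, -1], [0.65, -0.505, -0.03, -0.85, -1], [0.65, -0.505, -0.03, -0.85, -1], [0.65, -0.505, -0.03, -0.85, -1], [0.65, -0.505, -0.03, -0.85, -1], [0.65, -0.505, -0.03, -0.85, -1], [0.65, -0.505, -0.03, -0.85, -1], [0.65, -0.505, -0.03, -0.85, -1]]]'

```text
clock: 1.3
position: [0.5165, -0.0272, 0.261]
ee_rot: [-0.0, 0.479, 0.878, -0.0]
contact_force: [1.4, -1.1, 0.2]
width: 0.0856
gripper_force: 0.0
```

Run:
```python
from h import *
c=cam("top")
P=[atz(c,(240+u/4.5,130+v/4.5),.055) for u,v in((267,60),(548,258),(350,540),(67,335))]
print(np.mean(P,0)); x=(P[0]+P[1]-P[2]-P[3]);print(np.degrees(np.arctan2(x[1],x[0])),np.linalg.norm(x)/2)
s=manip.get_state();print(s['position'],s['qpos'],s['clock'])
```

```text
[0.55159602 0.02642578 0.055     ]
-33.990208677397916 0.19590762258014746
[ 0.51649288 -0.02721811  0.26098761] [-1.86989876e-01  1.76633267e-01  1.58509153e+00 -3.61521354e-04
  1.38010603e+00 -7.58149060e-01] 1.3
```

>>> move_arm --deltas '[[[0.033, 0.072, 0, -0.245, -0.2], [0.033, 0.072, 0, -0.245, -0.2], [0.033, 0.072, 0, -0.245, -0.2], [0.033, 0.072, 0, -0.245, -0.2], [0.033, 0.072, 0, -0.245, -0.2], [0.033, 0.072, 0, -0.245, -0.2]]]'

```text
clock: 1.9
position: [0.5503, 0.0239, 0.2608]
ee_rot: [-0.0, 0.244, 0.97, -0.0]
contact_force: [-0.0, -0.3, 0.1]
width: 0.0513
gripper_force: 0.0
```

Run:
```python
from h import *
s=manip.get_state();print(s['position'],s['ee_rot'],s['qpos'],s['width'])
im=manip.get_image("wrist")[:,:,::-1].copy();cv2.imwrite("pics/w_raw.png",im)
np.save("w.npy",np.r_[s['position'],s['ee_rot']])
c=cam("wrist",s);C=np.array([.5515,.0265,.004]);R=Ro.from_euler('z',-34,degrees=True).as_matrix()
for k,(x,y) in dict(a=(52,52),b=(-52,52),c=(-52,-52),d=(52,-52)).items():
    u=proj(c,C+R@np.array([x,y,86.5])/1000)[0];print(k,u)
    cv2.drawMarker(im,tuple(int(i) for i in u),(0,255,0),0,8)
cv2.imwrite("pics/w1.png",im)
```

```text
[0.55028596 0.02387805 0.26081823] [-3.05960165e-04  2.44433269e-01  9.69666063e-01 -9.54404482e-05] [-8.29109267e-02  2.28289737e-01  1.51762975e+00 -8.97615652e-05
  1.39630804e+00 -1.15982124e+00] 0.051312270610865796
a [372.56767591 286.65973327]
b [391.55988961 162.78684523]
c [257.57014092 149.08775705]
d [250.11158593 275.23165255]
```

View pics/w1.png

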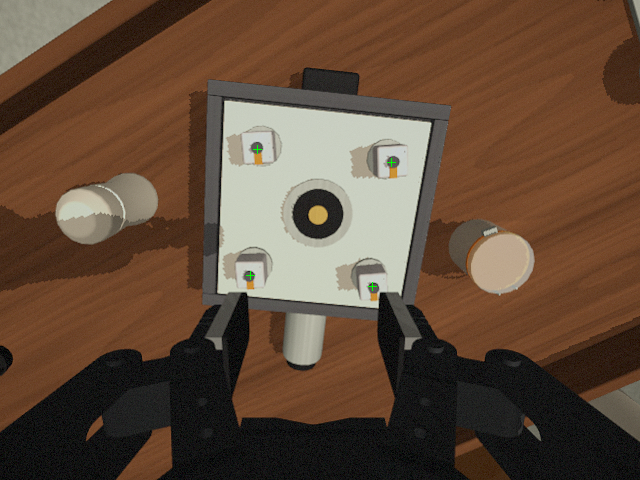

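The wrist view shows the studs at about (258,147), (392,161), (251,275) and (372,286), within 2 px of my model. The nuts' flats are nearly square to the fingers. I'll refine with the stud blobs and plan the moves.

Run:
```python
from h import *
from scipy.optimize import least_squares
w=np.load("w.npy");s=dict(position=w[:3],ee_rot=w[3:]);c=cam("wrist",s)
g=cv2.imread("pics/w_raw.png",0).astype(float)
N=np.array([(52,52),(-52,52),(-52,-52),(52,-52)])/1000
p0=[(372.6,286.7),(391.6,162.8),(257.6,149.1),(250.1,275.2)];m=[]
for u,v in p0:
    u,v=int(u),int(v);W=g[v-9:v+10,u-9:u+10];yy,xx=np.mgrid[v-9:v+10,u-9:u+10]
    k=np.clip(110-W,0,None)*(np.hypot(yy-v,xx-u)<8);m.append((np.sum(k*xx)/k.sum(),np.sum(k*yy)/k.sum()))
m=np.array(m);print(m.round(1))
def pts(p,h):
    R=Ro.from_euler('z',p[2]).as_matrix();return np.array([p[0],p[1],p[3]])+np.c_[N,np.full(4,h)]@R.T
r=least_squares(lambda p:(proj(c,pts(p,.0885))-m).ravel(),[.5515,.0265,-.593,.004])
print("mill",r.x,np.degrees(r.x[2]),"res",r.fun.round(1));np.save("mill.npy",r.x);print(pts(r.x,.0865))
# orange mark direction
im=cv2.imread("pics/w_raw.png");hsv=cv2.cvtColor(im,cv2.COLOR_BGR2HSV)
mask=cv2.inRange(hsv,(8,130,100),(22,255,255))
for i,q in enumerate(m):
    u,v=q.astype(int);yy,xx=np.nonzero(mask[v-2:v+25,u-15:u+15]);
    o=atz(c,(xx.mean()+u-15,yy.mean()+v-2),r.x[3]+.0865);d=o-pts(r.x,.0865)[i];print("abcd"[i],"mark yaw rel mill",np.degrees(np.arctan2(d[1],d[0])-r.x[2]),np.hypot(*d[:2]))
```

```text
[[373.2 286.9]
 [392.8 161.4]
 [256.7 147.1]
 [249.  275.2]]
mill [ 0.55008278  0.0271638  -0.59520021  0.00619897] -34.10245976638844 res [-0.   0.1 -0.1 -0.1  0.1 -0.   0.   0. ]
[[ 0.62229574  0.04106661  0.09269897]
 [ 0.53617997  0.09937676  0.09269897]
 [ 0.47786982  0.01326099  0.09269897]
 [ 0.56398559 -0.04504916  0.09269897]]
a mark yaw rel mill 11.587376908300662 0.009608507515649574
b mark yaw rel mill 12.719239487883447 0.008686049622034848
c mark yaw rel mill 7.647192952381721 0.008462896575665622
d mark yaw rel mill 4.858645126457857 0.009371831877210428
```

```bash
cat >> h.py <<'E'
MARK=dict(a=11.6,b=12.7,c=7.6,d=4.9);XY=dict(a=(52,52),b=(-52,52),c=(-52,-52),d=(52,-52))
def goto(n,z,dyaw=0):
    s=manip.get_state();M=np.load("mill.npy");q=s['ee_rot']
    R=Ro.from_quat(np.r_[q[1:],q[0]]).as_matrix();P=np.r_[M[:2]+Ro.from_euler('z',M[2]).as_matrix()[:2,:2]@np.array(XY[n])/1000,z]
    d=R.T@(P-s['position'])/.8;y=np.degrees(np.arctan2(R[1,0],R[0,0]));tw=(y-(np.degrees(M[2])+MARK[n]+180+dyaw)+180)%360-180
    nut=-(y-180-np.degrees(M[2])+180)%360-180
    print("clock %.2f"%s['clock'],"row",d.round(4),"twist deg %.1f"%tw,"norm %.4f"%(tw/120),"tool-nut angle(rad) %.2f"%np.radians((180+np.degrees(M[2])-y+90)%360-90),"F",s['contact_force'].round(1),"q6 %.2f"%s['qpos'][5],"w %.4f"%s['width'])
E
python3 -c "from h import *;goto('a',.13);goto('a',.078)"
```

```text
clock 1.95 row [-0.0691  0.0617  0.1636] twist deg -5.8 norm -0.0483 tool-nut angle(rad) -0.10 F [-0.2  0.5  0.5] q6 -1.16 w 0.0510
clock 1.95 row [-0.0691  0.0618  0.2286] twist deg -5.8 norm -0.0483 tool-nut angle(rad) -0.10 F [-0.2  0.5  0.5] q6 -1.16 w 0.0510
```

>>> move_arm --deltas '[[[-0.069, 0.062, 0, -0.048, -0.2], [-0.069, 0.062, 0.05, -0.048, -0.2], [-0.069, 0.062, 0.1, -0.048, -0.2], [-0.069, 0.062, 0.16, -0.048, -0.2], [-0.069, 0.062, 0.16, -0.048, -0.2], [-0.069, 0.062, 0.16, -0.048, -0.2]]]' --squeeze 30

```text
clock: 2.55
position: [0.6225, 0.0412, 0.1332]
ee_rot: [-0.001, 0.195, 0.981, -0.0]
contact_force: [0.3, 0.5, 1.3]
width: 0.0514
gripper_force: 0.0
```

Run:
```python
from h import *
goto('a',.078)
im=manip.get_image("wrist")[:,:,::-1];cv2.imwrite("pics/w2.png",im)
```

```text
clock 2.55 row [ 0.0001 -0.0003  0.069 ] twist deg -0.0 norm -0.0000 tool-nut angle(rad) -0.20 F [0.3 0.5 1.3] q6 -1.22 w 0.0514
```

View pics/w2.png

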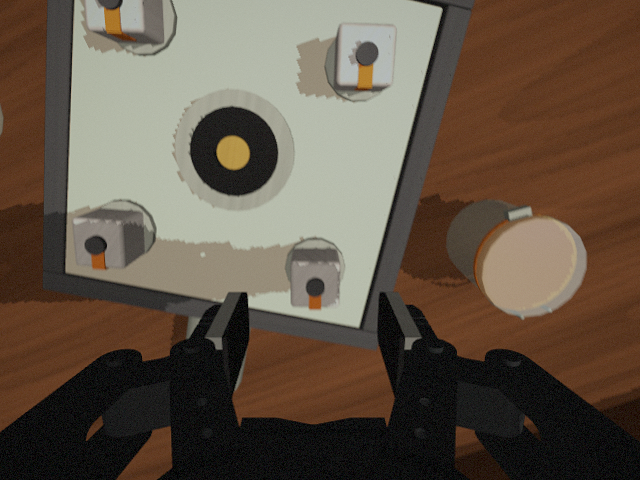

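Nut a (stud at 315,287) is centred between the fingers (240 to 388) and square to them. I'll descend and close.

>>> move_arm --deltas '[[[0, 0, 0.03, 0, -0.2], [0, 0, 0.055, 0, -0.2], [0, 0, 0.069, 0, -0.2], [0, 0, 0.069, 0, -0.2], [0, 0, 0.069, 0, 0.9], [0, 0, 0.069, 0, 0.9], [0, 0, 0.069, 0, 0.9], [0, 0, 0.069, 0, 0.9], [0, 0, 0.069, 0, 0.9]]]'

```text
clock: 3.5
position: [0.6239, 0.0415, 0.0798]
ee_rot: [0.002, 0.195, 0.981, 0.0]
contact_force: [-0.1, 1.6, 5.9]
width: 0.0233
gripper_force: 33.6
```

```bash
python3 -c "
from h import *
goto('a',.078);s=manip.get_state();print(s['position'],s['moment'],s['gripper_force'])"
```

```text
clock 3.50 row [ 0.0017 -0.0012  0.0023] twist deg 0.0 norm 0.0004 tool-nut angle(rad) -0.20 F [-0.1  1.6  5.9] q6 -1.22 w 0.0233
[0.62394191 0.04145986 0.07983567] [-0.00708777  0.07609413 -0.05508145] 33.61257791519165
```

Gripped at 23.3 mm with a light upward force. Now turning: the first 102°, then the remaining 84°.

>>> move_arm --deltas '[[[0, 0, -0.001, 0.07, 0.9], [0, 0, -0.001, 0.14, 0.9], [0, 0, -0.001, 0.21, 0.9], [0, 0, 0, 0.28, 0.9], [0, 0, 0, 0.35, 0.9], [0, 0, 0, 0.42, 0.9], [0, 0, 0.001, 0.49, 0.9], [0, 0, 0.001, 0.56, 0.9], [0, 0, 0.001, 0.63, 0.9], [0, 0, 0.001, 0.7, 0.9], [0, 0, 0.002, 0.77, 0.9], [0, 0, 0.002, 0.84, 0.9]]]'

```text
clock: 4.7
position: [0.6246, 0.0417, 0.0777]
ee_rot: [0.001, 0.881, 0.473, 0.002]
contact_force: [2.7, 1.2, 1.3]
width: 0.0232
gripper_force: 33.1
```

```bash
python3 -c "
from h import *
goto('a',.076,-186);s=manip.get_state();print(s['position'],s['moment'],s['gripper_force'])"
```

```text
clock 4.70 row [-0.0022 -0.002   0.0021] twist deg 84.9 norm 0.7076 tool-nut angle(rad) 1.56 F [2.7 1.2 1.3] q6 0.54 w 0.0232
[0.6246287  0.04166106 0.077691  ] [ 0.13136038 -0.24710314  0.06725431] 33.057382106781006
```

>>> move_arm --deltas '[[[0, 0, 0, 0.07, 0.9], [0, 0, 0, 0.14, 0.9], [0, 0, 0.001, 0.21, 0.9], [0, 0, 0.001, 0.28, 0.9], [0, 0, 0.001, 0.35, 0.9], [0, 0, 0.001, 0.42, 0.9], [0, 0, 0.002, 0.49, 0.9], [0, 0, 0.002, 0.56, 0.9], [0, 0, 0.002, 0.63, 0.9], [0, 0, 0.002, 0.708, 0.9], [0, 0, 0.002, 0.708, 0.9], [0, 0, 0.002, 0.708, 0.9]]]'

```text
clock: 5.9
position: [0.6248, 0.041, 0.0762]
ee_rot: [-0.0, 0.97, -0.242, 0.003]
contact_force: [4.2, -1.4, 6.6]
width: 0.0233
gripper_force: 33.5
```

```bash
python3 -c "
from h import *
goto('a',.076,-186);s=manip.get_state();print(s['position'],s['moment'],s['gripper_force'])"
```

```text
clock 5.90 row [-0.0028  0.0014  0.0002] twist deg 0.4 norm 0.0037 tool-nut angle(rad) 3.04 F [ 4.2 -1.4  6.6] q6 2.02 w 0.0233
[0.62482297 0.0410048  0.07618553] [-0.30450221 -0.36652406 -0.03639578] 33.52378249168396
```

Nut a is at about 3.04. Releasing and lifting.

>>> move_arm --deltas '[[[0, 0, 0.001, 0.708, -0.2], [0, 0, 0, 0, -0.2]]]'

```text
clock: 6.1
position: [0.6211, 0.0418, 0.074]
ee_rot: [0.0, 0.97, -0.243, -0.002]
contact_force: [-1.0, -0.6, 0.4]
width: 0.0507
gripper_force: 0.0
```

I mistakenly sent a twist in the release row. It was at most 8.6°, which is still inside the window, and I'll check it in a picture. Lifting now.

>>> move_arm --deltas '[[[0, 0, -0.04, 0, -0.2], [0, 0, -0.1, 0, -0.2], [0, 0, -0.12, 0, -0.2], [0, 0, -0.12, 0, -0.2]]]'

```text
clock: 6.5
position: [0.6235, 0.0418, 0.1735]
ee_rot: [-0.001, 0.97, -0.243, 0.002]
contact_force: [-0.7, 0.6, 0.1]
width: 0.0517
gripper_force: 0.0
```

Run:
```python
from h import *
M=np.load("mill.npy");M[0]+=.002;np.save("mill.npy",M)
s=manip.get_state();im=manip.get_image("wrist")[:,:,::-1]
c=cam("wrist",s);p=np.r_[.6243,.0414,.0905];u=proj(c,p)[0]
hsv=cv2.cvtColor(np.ascontiguousarray(im),cv2.COLOR_BGR2HSV);mask=cv2.inRange(hsv,(5,130,80),(22,255,255))
x0,y0=(u-35).astype(int);yy,xx=np.nonzero(mask[max(y0,0):y0+70,x0:x0+70]);o=atz(c,(xx.mean()+x0,yy.mean()+max(y0,0)),p[2]);d=o-p
print(u,len(xx),"nut a rad",-(np.arctan2(d[1],d[0])-M[2]),np.hypot(*d[:2]));cv2.imwrite("pics/w3.png",im)
goto('c',.13)
```

```text
[311.29851056 248.89977892] 104 nut a rad -3.396791368746019 0.010535681468600356
clock 6.55 row [-0.1401  0.1153  0.0515] twist deg 178.4 norm 1.4866 tool-nut angle(rad) 3.04 F [-0.3  0.3 -0.5] q6 2.02 w 0.0513
```

View pics/w3.png

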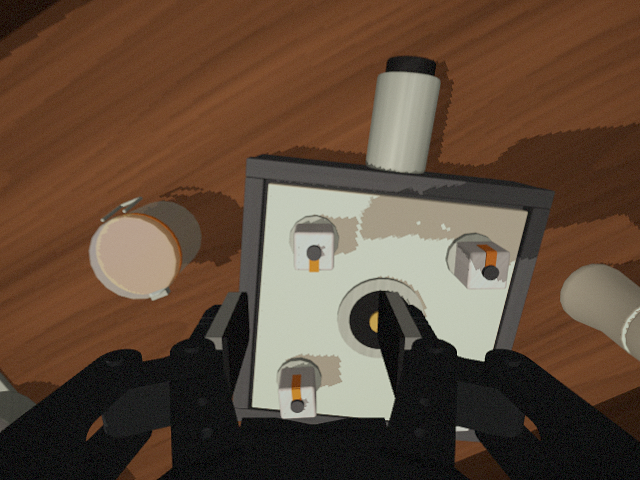

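Nut a (stud 314,252) has its mark pointing straight down the image at (315,267), square with the tool, so it reads about 3.0. Next is c, with the wrist rewinding counter-clockwise.

>>> move_arm --deltas '[[[-0.14, 0.115, 0, -0.98, -0.2], [-0.14, 0.115, 0, -0.98, -0.2], [-0.14, 0.115, 0, -0.98, -0.2], [-0.14, 0.115, 0, -0.98, -0.2], [-0.14, 0.115, 0, -0.98, -0.2], [-0.14, 0.115, 0, -0.98, -0.2], [-0.14, 0.115, 0, -0.98, -0.2], [-0.14, 0.115, 0, -0.98, -0.2], [-0.14, 0.115, 0, -0.98, -0.2], [-0.14, 0.115, 0, -0.98, -0.2], [-0.14, 0.115, 0, -0.98, -0.2], [-0.14, 0.115, 0, -0.98, -0.2]]]'

```text
clock: 7.75
position: [0.4782, 0.0138, 0.1683]
ee_rot: [-0.002, 0.791, 0.611, -0.002]
contact_force: [-0.8, 0.5, -0.2]
width: 0.0512
gripper_force: 0.0
```

```bash
python3 -c "
from h import *
goto('c',.13)"
```

```text
clock 7.75 row [-0.      0.0024  0.0479] twist deg -78.1 norm -0.6512 tool-nut angle(rad) 1.23 F [-0.8  0.5 -0.2] q6 0.14 w 0.0512
```

>>> move_arm --deltas '[[[0, 0.002, 0, -0.651, -0.2], [0, 0.002, 0, -0.651, -0.2], [0, 0.002, 0, -0.651, -0.2], [0, 0.002, 0, -0.651, -0.2], [0, 0.002, 0, -0.651, -0.2], [0, 0.002, 0, -0.651, -0.2], [0, 0.002, 0.02, -0.651, -0.2], [0, 0.002, 0.045, -0.651, -0.2], [0, 0.002, 0.045, -0.651, -0.2], [0, 0.002, 0.045, -0.651, -0.2], [0, 0.002, 0.045, -0.651, -0.2]]]'

```text
clock: 8.85
position: [0.4809, 0.0132, 0.1335]
ee_rot: [-0.002, 0.234, 0.972, -0.0]
contact_force: [-0.1, 0.0, 0.0]
width: 0.0512
gripper_force: 0.0
```

Run:
```python
from h import *
goto('c',.079)
im=manip.get_image("wrist")[:,:,::-1];cv2.imwrite("pics/w4.png",im)
```

```text
clock 8.85 row [ 0.001  -0.0004  0.0681] twist deg -0.6 norm -0.0048 tool-nut angle(rad) -0.12 F [-0.1  0.   0. ] q6 -1.22 w 0.0512
```

View pics/w4.png

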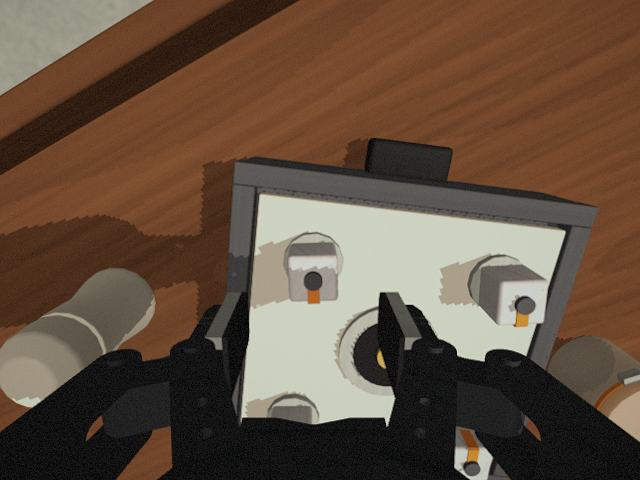

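Nut c (stud 313,282) is centred and square between the fingers. Descending, gripping, and starting the turn.

>>> move_arm --deltas '[[[0, 0, 0.03, -0.005, -0.2], [0, 0, 0.055, -0.005, -0.2], [0, 0, 0.068, -0.005, -0.2], [0, 0, 0.068, -0.005, -0.2], [0, 0, 0.068, -0.005, 0.9], [0, 0, 0.068, -0.005, 0.9], [0, 0, 0.068, -0.005, 0.9], [0, 0, 0.068, -0.005, 0.9], [0, 0, 0.068, -0.005, 0.9]]]'

```text
clock: 9.8
position: [0.4824, 0.0124, 0.0814]
ee_rot: [0.001, 0.228, 0.974, -0.0]
contact_force: [-1.5, -2.4, 6.7]
width: 0.0234
gripper_force: 32.9
```

```bash
python3 -c "
from h import *
goto('c',.077,-182.5);s=manip.get_state();print(s['position'],s['moment'],s['gripper_force'])"
```

```text
clock 9.80 row [ 0.0034 -0.0004  0.0055] twist deg -177.3 norm -1.4778 tool-nut angle(rad) -0.14 F [-1.5 -2.4  6.7] q6 -1.23 w 0.0234
[0.48243964 0.01235316 0.08137693] [-0.48082757  0.29136407  0.05128666] 32.912970185279846
```

>>> move_arm --deltas '[[[0, 0, -0.001, 0.07, 0.9], [0, 0, -0.001, 0.14, 0.9], [0, 0, -0.001, 0.21, 0.9], [0, 0, 0, 0.28, 0.9], [0, 0, 0, 0.35, 0.9], [0, 0, 0, 0.42, 0.9], [0, 0, 0.001, 0.49, 0.9], [0, 0, 0.001, 0.56, 0.9], [0, 0, 0.001, 0.63, 0.9], [0, 0, 0.001, 0.7, 0.9], [0, 0, 0.002, 0.77, 0.9], [0, 0, 0.002, 0.84, 0.9]]]'

```text
clock: 11.0
position: [0.4787, 0.0114, 0.0791]
ee_rot: [0.0, 0.896, 0.443, -0.004]
contact_force: [-7.8, -6.9, 9.1]
width: 0.0231
gripper_force: 33.3
```

```bash
python3 -c "
from h import *
goto('c',.077,-182.5);s=manip.get_state();print(s['position'],s['moment'],s['gripper_force'])"
```

```text
clock 11.00 row [ 0.0028 -0.0002  0.0027] twist deg 81.6 norm 0.6800 tool-nut angle(rad) 1.63 F [-7.8 -6.9  9.1] q6 0.54 w 0.0231
[0.47865761 0.01136238 0.07913559] [-1.1973344   1.20959247  0.03722247] 33.314239382743835
```

>>> move_arm --deltas '[[[0, 0, 0, 0.07, 0.9], [0, 0, 0, 0.14, 0.9], [0, 0, 0, 0.21, 0.9], [0, 0, 0.001, 0.28, 0.9], [0, 0, 0.001, 0.35, 0.9], [0, 0, 0.001, 0.42, 0.9], [0, 0, 0.001, 0.49, 0.9], [0, 0, 0.001, 0.56, 0.9], [0, 0, 0.002, 0.63, 0.9], [0, 0, 0.002, 0.68, 0.9], [0, 0, 0.002, 0.68, 0.9], [0, 0, 0.002, 0.68, 0.9]]]'

```text
clock: 12.2
position: [0.4778, 0.0145, 0.0777]
ee_rot: [-0.0, 0.969, -0.249, -0.004]
contact_force: [-9.7, 2.7, 12.3]
width: 0.0236
gripper_force: 33.8
```

```bash
python3 -c "
from h import *
goto('c',.077,-182.5);s=manip.get_state();print(s['position'],s['moment'],s['gripper_force'])"
```

```text
clock 12.20 row [0.003  0.0001 0.0008] twist deg 0.2 norm 0.0016 tool-nut angle(rad) 3.05 F [-9.7  2.7 12.3] q6 1.96 w 0.0236
[0.47779191 0.01451254 0.07767603] [ 0.40592897  1.45734328 -0.0211383 ] 33.80046308040619
```

>>> move_arm --deltas '[[[0, 0, 0, 0, -0.2], [0, 0, 0, 0, -0.2], [0, 0, -0.04, 0, -0.2], [0, 0, -0.1, 0, -0.2], [0, 0, -0.12, 0, -0.2], [0, 0, -0.12, 0, -0.2]]]'

```text
clock: 12.8
position: [0.4847, 0.0127, 0.176]
ee_rot: [-0.001, 0.969, -0.248, 0.004]
contact_force: [-0.5, -0.9, 0.6]
width: 0.0515
gripper_force: 0.0
```

```bash
cat >> h.py <<'E'
def marks(h=.09):
    s=manip.get_state();im=np.ascontiguousarray(manip.get_image("wrist")[:,:,::-1]);c=cam("wrist",s);M=np.load("mill.npy")
    mask=cv2.inRange(cv2.cvtColor(im,cv2.COLOR_BGR2HSV),(5,130,80),(22,255,255))
    n,l,st,ce=cv2.connectedComponentsWithStats(mask)
    for k,xy in XY.items():
        C=np.r_[M[:2]+Ro.from_euler('z',M[2]).as_matrix()[:2,:2]@np.array(xy)/1000,h];u=proj(c,C)[0]
        for i in range(1,n):
            d=atz(c,ce[i],h)-C
            if st[i,4]>25 and np.hypot(*d[:2])<.017: print(k,"stud px",u.round(),"mark",ce[i].round(),"nut %.2f"%((M[2]-np.arctan2(d[1],d[0])+1)%(2*np.pi)-1),"r %.4f"%np.hypot(*d[:2]))
    return im
E
python3 -c "
from h import *
goto('b',.13);marks()"
```

```text
clock 12.80 row [ 0.006  -0.1269  0.058 ] twist deg 172.6 norm 1.4386 tool-nut angle(rad) 3.05 F [-0.5 -0.9  0.6] q6 1.96 w 0.0515
a stud px [136.  51.] mark [142.  74.] nut 2.89 r 0.0113
b stud px [141. 241.] mark [138. 230.] nut -0.20 r 0.0066
c stud px [315. 256.] mark [317. 273.] nut 2.91 r 0.0108
d stud px [333.  70.] mark [335.  56.] nut 0.05 r 0.0072
```

Nuts a and c both read about 2.9–3.05. Next is b, again rewinding the wrist.

>>> move_arm --deltas '[[[0.006, -0.127, 0, -0.98, -0.2], [0.006, -0.127, 0, -0.98, -0.2], [0.006, -0.127, 0, -0.98, -0.2], [0.006, -0.127, 0, -0.98, -0.2], [0.006, -0.127, 0, -0.98, -0.2], [0.006, -0.127, 0, -0.98, -0.2], [0.006, -0.127, 0, -0.98, -0.2], [0.006, -0.127, 0, -0.98, -0.2], [0.006, -0.127, 0, -0.98, -0.2], [0.006, -0.127, 0, -0.98, -0.2], [0.006, -0.127, 0, -0.98, -0.2], [0.006, -0.127, 0, -0.98, -0.2]]]'

```text
clock: 14.05
position: [0.534, 0.0997, 0.1708]
ee_rot: [-0.001, 0.795, 0.607, -0.002]
contact_force: [1.1, -0.5, -0.7]
width: 0.0508
gripper_force: 0.0
```

```bash
python3 -c "
from h import *
goto('b',.13)"
```

```text
clock 14.05 row [0.0011 0.0053 0.0509] twist deg -83.9 norm -0.6990 tool-nut angle(rad) 1.24 F [ 1.1 -0.5 -0.7] q6 0.32 w 0.0508
```

>>> move_arm --deltas '[[[0.001, 0.005, 0, -0.699, -0.2], [0.001, 0.005, 0, -0.699, -0.2], [0.001, 0.005, 0, -0.699, -0.2], [0.001, 0.005, 0, -0.699, -0.2], [0.001, 0.005, 0, -0.699, -0.2], [0.001, 0.005, 0, -0.699, -0.2], [0.001, 0.005, 0, -0.699, -0.2], [0.001, 0.005, 0.02, -0.699, -0.2], [0.001, 0.005, 0.046, -0.699, -0.2], [0.001, 0.005, 0.046, -0.699, -0.2], [0.001, 0.005, 0.046, -0.699, -0.2], [0.001, 0.005, 0.046, -0.699, -0.2]]]'

```text
clock: 15.25
position: [0.5387, 0.0994, 0.1351]
ee_rot: [-0.001, 0.19, 0.982, -0.0]
contact_force: [-0.7, 0.1, 0.7]
width: 0.0511
gripper_force: 0.0
```

Run:
```python
from h import *
goto('b',.080)
cv2.imwrite("pics/w5.png",marks(.092))
```

```text
clock 15.25 row [ 0.0004 -0.0002  0.0689] twist deg -0.5 norm -0.0041 tool-nut angle(rad) -0.21 F [-0.7  0.1  0.7] q6 -1.13 w 0.0511
b stud px [314. 280.] mark [312. 296.] nut -0.09 r 0.0082
c stud px [102. 237.] mark [103. 213.] nut 3.11 r 0.0119
d stud px [ 90. 415.] mark [ 90. 432.] nut -0.03 r 0.0123
```

View pics/w5.png

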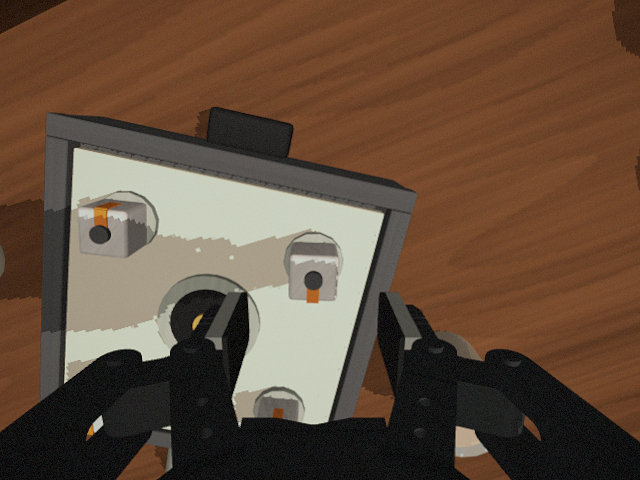

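Nut b (stud 313,281) is centred and square between the fingers. Descending and gripping.

>>> move_arm --deltas '[[[0, 0, 0.03, -0.004, -0.2], [0, 0, 0.055, -0.004, -0.2], [0, 0, 0.069, -0.004, -0.2], [0, 0, 0.069, -0.004, -0.2], [0, 0, 0.069, -0.004, 0.9], [0, 0, 0.069, -0.004, 0.9], [0, 0, 0.069, -0.004, 0.9], [0, 0, 0.069, -0.004, 0.9], [0, 0, 0.069, -0.004, 0.9]]]'

```text
clock: 16.2
position: [0.54, 0.0989, 0.0823]
ee_rot: [0.001, 0.185, 0.983, -0.0]
contact_force: [-0.4, -2.1, 5.5]
width: 0.0235
gripper_force: 32.4
```

```bash
python3 -c "
from h import *
goto('b',.077,-187);s=manip.get_state();print(s['position'],s['moment'],s['gripper_force'])"
```

```text
clock 16.20 row [ 0.0023 -0.0003  0.0066] twist deg -172.9 norm -1.4405 tool-nut angle(rad) -0.22 F [-0.4 -2.1  5.5] q6 -1.14 w 0.0235
[0.53998384 0.09892884 0.08231032] [-0.50765229  0.07191242 -0.00801409] 32.41454780101776
```

Total turn is 187°; the first 101° now.

>>> move_arm --deltas '[[[0, 0, -0.001, 0.07, 0.9], [0, 0, -0.001, 0.14, 0.9], [0, 0, -0.001, 0.21, 0.9], [0, 0, 0, 0.28, 0.9], [0, 0, 0, 0.35, 0.9], [0, 0, 0, 0.42, 0.9], [0, 0, 0.001, 0.49, 0.9], [0, 0, 0.001, 0.56, 0.9], [0, 0, 0.001, 0.63, 0.9], [0, 0, 0.001, 0.7, 0.9], [0, 0, 0.002, 0.77, 0.9], [0, 0, 0.002, 0.84, 0.9]]]'

```text
clock: 17.4
position: [0.5374, 0.0981, 0.08]
ee_rot: [0.0, 0.876, 0.482, -0.002]
contact_force: [-4.1, -4.2, 5.8]
width: 0.0237
gripper_force: 31.9
```

```bash
python3 -c "
from h import *
goto('b',.077,-187);s=manip.get_state();print(s['position'],s['moment'],s['gripper_force'])"
```

```text
clock 17.40 row [ 0.0018 -0.0001  0.0038] twist deg 86.0 norm 0.7170 tool-nut angle(rad) 1.54 F [-4.1 -4.2  5.8] q6 0.62 w 0.0237
[0.5374372  0.09811627 0.08004176] [-0.83898624  0.62960659  0.08753015] 31.93811595439911
```

>>> move_arm --deltas '[[[0, 0, 0, 0.07, 0.9], [0, 0, 0, 0.14, 0.9], [0, 0, 0.001, 0.21, 0.9], [0, 0, 0.001, 0.28, 0.9], [0, 0, 0.001, 0.35, 0.9], [0, 0, 0.001, 0.42, 0.9], [0, 0, 0.001, 0.49, 0.9], [0, 0, 0.002, 0.56, 0.9], [0, 0, 0.002, 0.63, 0.9], [0, 0, 0.002, 0.7, 0.9], [0, 0, 0.002, 0.717, 0.9], [0, 0, 0.002, 0.717, 0.9]]]'

```text
clock: 18.6
position: [0.5368, 0.1003, 0.0785]
ee_rot: [-0.0, 0.97, -0.243, -0.002]
contact_force: [-5.2, 1.0, 8.4]
width: 0.0234
gripper_force: 32.6
```

```bash
python3 -c "
from h import *
goto('b',.077,-187);s=manip.get_state();print(s['position'],s['moment'],s['gripper_force'])"
```

```text
clock 18.60 row [0.0021 0.0002 0.0019] twist deg 0.2 norm 0.0019 tool-nut angle(rad) 3.04 F [-5.2  1.   8.4] q6 2.12 w 0.0234
[0.53678413 0.10030324 0.07854441] [ 0.08279778  0.86213075 -0.08469086] 32.586559653282166
```

>>> move_arm --deltas '[[[0, 0, 0, 0, -0.2], [0, 0, 0, 0, -0.2], [0, 0, -0.04, 0, -0.2], [0, 0, -0.1, 0, -0.2], [0, 0, -0.12, 0, -0.2], [0, 0, -0.12, 0, -0.2]]]'

```text
clock: 19.2
position: [0.5415, 0.0997, 0.177]
ee_rot: [-0.001, 0.97, -0.243, 0.003]
contact_force: [-0.5, -0.1, -0.1]
width: 0.0514
gripper_force: 0.0
```

```bash
python3 -c "
from h import *
goto('d',.13);marks()"
```

```text
clock 19.20 row [0.1119 0.1454 0.0588] twist deg -178.9 norm -1.4909 tool-nut angle(rad) 3.04 F [-0.5 -0.1 -0.1] q6 2.12 w 0.0514
a stud px [335.  67.] mark [337.  88.] nut 2.93 r 0.0107
b stud px [315. 253.] mark [316. 270.] nut 2.95 r 0.0108
c stud px [485. 270.] mark [485. 287.] nut 2.92 r 0.0108
d stud px [527.  89.] mark [535.  76.] nut 0.32 r 0.0075
```

>>> move_arm --deltas '[[[0.112, 0.145, 0, -0.98, -0.2], [0.112, 0.145, 0, -0.98, -0.2], [0.112, 0.145, 0, -0.98, -0.2], [0.112, 0.145, 0, -0.98, -0.2], [0.112, 0.145, 0, -0.98, -0.2], [0.112, 0.145, 0, -0.98, -0.2], [0.112, 0.145, 0, -0.98, -0.2], [0.112, 0.145, 0, -0.98, -0.2], [0.112, 0.145, 0, -0.98, -0.2], [0.112, 0.145, 0, -0.98, -0.2], [0.112, 0.145, 0, -0.98, -0.2], [0.112, 0.145, 0, -0.98, -0.2]]]'

```text
clock: 20.45
position: [0.5623, -0.0448, 0.1715]
ee_rot: [-0.002, 0.802, 0.597, -0.001]
contact_force: [0.2, -0.6, 0.3]
width: 0.0514
gripper_force: 0.0
```

```bash
python3 -c "
from h import *
goto('d',.13)"
```

```text
clock 20.45 row [0.0011 0.0048 0.0518] twist deg -77.4 norm -0.6452 tool-nut angle(rad) 1.27 F [ 0.2 -0.6  0.3] q6 0.09 w 0.0514
```

>>> move_arm --deltas '[[[0.001, 0.005, 0, -0.645, -0.2], [0.001, 0.005, 0, -0.645, -0.2], [0.001, 0.005, 0, -0.645, -0.2], [0.001, 0.005, 0, -0.645, -0.2], [0.001, 0.005, 0, -0.645, -0.2], [0.001, 0.005, 0, -0.645, -0.2], [0.001, 0.005, 0.02, -0.645, -0.2], [0.001, 0.005, 0.047, -0.645, -0.2], [0.001, 0.005, 0.047, -0.645, -0.2], [0.001, 0.005, 0.047, -0.645, -0.2], [0.001, 0.005, 0.047, -0.645, -0.2]]]'

```text
clock: 21.55
position: [0.567, -0.0454, 0.1351]
ee_rot: [-0.001, 0.257, 0.966, -0.0]
contact_force: [0.4, 0.1, -0.1]
width: 0.0513
gripper_force: 0.0
```

Run:
```python
from h import *
goto('d',.080)
cv2.imwrite("pics/w6.png",marks(.093))
```

```text
clock 21.55 row [ 0.0012 -0.0002  0.0689] twist deg -0.6 norm -0.0046 tool-nut angle(rad) -0.08 F [ 0.4  0.1 -0.1] q6 -1.25 w 0.0513
a stud px [524. 294.] mark [520. 270.] nut 2.78 r 0.0135
b stud px [579.  68.] mark [577.  44.] nut 2.83 r 0.0099
c stud px [334.  47.] mark [331.  22.] nut 2.93 r 0.0096
d stud px [315. 280.] mark [314. 294.] nut 0.00 r 0.0078
```

View pics/w6.png

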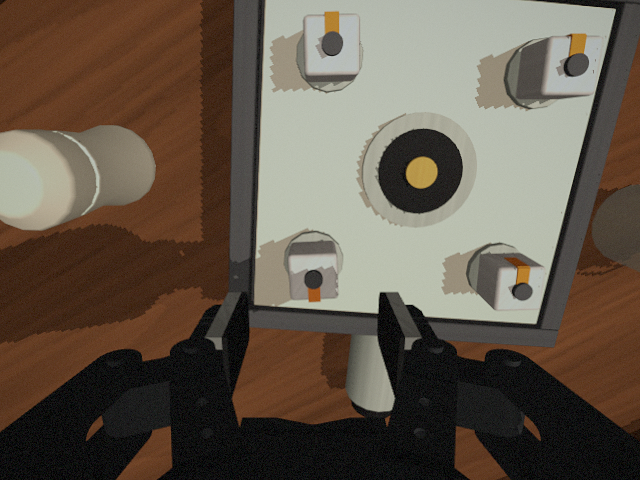

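Nut d (stud 313,280) is centred and square, and a, b and c all show their marks half turned. Descending and gripping.

>>> move_arm --deltas '[[[0, 0, 0.03, -0.005, -0.2], [0, 0, 0.055, -0.005, -0.2], [0, 0, 0.069, -0.005, -0.2], [0, 0, 0.069, -0.005, -0.2], [0, 0, 0.069, -0.005, 0.9], [0, 0, 0.069, -0.005, 0.9], [0, 0, 0.069, -0.005, 0.9], [0, 0, 0.069, -0.005, 0.9], [0, 0, 0.069, -0.005, 0.9]]]'

```text
clock: 22.5
position: [0.5683, -0.046, 0.0823]
ee_rot: [0.001, 0.25, 0.968, -0.0]
contact_force: [-1.4, -1.5, 6.2]
width: 0.0234
gripper_force: 32.6
```

```bash
python3 -c "
from h import *
goto('d',.077,-180);s=manip.get_state();print(s['position'],s['moment'],s['gripper_force'])"
```

```text
clock 22.50 row [ 0.0031 -0.0004  0.0066] twist deg -179.8 norm -1.4980 tool-nut angle(rad) -0.09 F [-1.4 -1.5  6.2] q6 -1.27 w 0.0234
[ 0.56828256 -0.04596589  0.08226353] [-0.30172574  0.10893999  0.02246636] 32.556214928627014
```

>>> move_arm --deltas '[[[0, 0, -0.001, 0.07, 0.9], [0, 0, -0.001, 0.14, 0.9], [0, 0, -0.001, 0.21, 0.9], [0, 0, 0, 0.28, 0.9], [0, 0, 0, 0.35, 0.9], [0, 0, 0, 0.42, 0.9], [0, 0, 0.001, 0.49, 0.9], [0, 0, 0.001, 0.56, 0.9], [0, 0, 0.001, 0.63, 0.9], [0, 0, 0.001, 0.7, 0.9], [0, 0, 0.002, 0.77, 0.9], [0, 0, 0.002, 0.84, 0.9]]]'

```text
clock: 23.7
position: [0.5648, -0.0467, 0.08]
ee_rot: [-0.0, 0.906, 0.422, -0.003]
contact_force: [-6.0, -4.1, 7.5]
width: 0.0233
gripper_force: 33.1
```

```bash
python3 -c "
from h import *
goto('d',.077,-180);s=manip.get_state();print(s['position'],s['moment'],s['gripper_force'])"
```

```text
clock 23.70 row [ 0.0025 -0.0002  0.0037] twist deg 79.2 norm 0.6596 tool-nut angle(rad) 1.67 F [-6.  -4.1  7.5] q6 0.50 w 0.0233
[ 0.56482546 -0.04670067  0.08000215] [-0.67324662  1.06671006  0.05359494] 33.094518184661865
```

>>> move_arm --deltas '[[[0, 0, 0, 0.07, 0.9], [0, 0, 0, 0.14, 0.9], [0, 0, 0.001, 0.21, 0.9], [0, 0, 0.001, 0.28, 0.9], [0, 0, 0.001, 0.35, 0.9], [0, 0, 0.001, 0.42, 0.9], [0, 0, 0.001, 0.49, 0.9], [0, 0, 0.002, 0.56, 0.9], [0, 0, 0.002, 0.63, 0.9], [0, 0, 0.002, 0.66, 0.9], [0, 0, 0.002, 0.66, 0.9], [0, 0, 0.002, 0.66, 0.9]]]'

```text
clock: 24.9
position: [0.5642, -0.0438, 0.0786]
ee_rot: [-0.001, 0.968, -0.25, -0.003]
contact_force: [-6.7, 2.7, 10.7]
width: 0.0235
gripper_force: 33.1
```

>>> move_arm --deltas '[[[0, 0, 0, 0, -0.2], [0, 0, 0, 0, -0.2], [0, 0, -0.04, 0, -0.2], [0, 0, -0.1, 0, -0.2], [0, 0, -0.15, 0, -0.2], [0, 0, -0.2, 0, -0.2], [0, 0, -0.2, 0, -0.2], [0, 0, -0.2, 0, -0.2]]]'

```text
clock: 25.7
position: [0.5682, -0.0456, 0.2387]
ee_rot: [-0.0, 0.968, -0.25, 0.001]
contact_force: [-0.6, 0.8, -0.6]
width: 0.0514
gripper_force: 0.0
```

Run:
```python
from h import *
goto('d',.13,-180)
cv2.imwrite("pics/w7.png",marks(.089))
```

```text
clock 25.70 row [-0.0031  0.0008  0.1358] twist deg 0.2 norm 0.0018 tool-nut angle(rad) 3.05 F [-0.6  0.8 -0.6] q6 1.87 w 0.0514
a stud px [174. 214.] mark [177. 228.] nut 2.99 r 0.0109
c stud px [301. 348.] mark [302. 361.] nut 2.97 r 0.0125
d stud px [312. 227.] mark [314. 240.] nut 2.93 r 0.0107
```

View pics/w7.png

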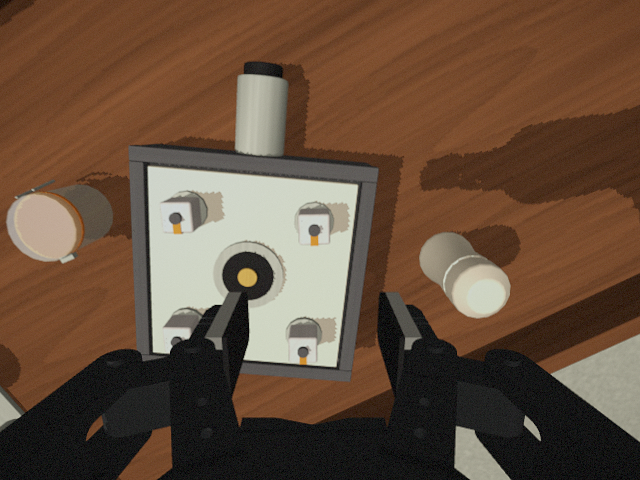

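All four nuts stand in line with their marks half turned, at about 3.0. The grinder and jar haven't moved, and the arm is clear. Handing in.

```bash
python3 -c "
from rig import manip
print(manip.sign_off())"
```

```text
the job is handed in; nothing more can be done
None
```

I turned all four nuts a half turn clockwise in cross order (a, c, b, d), each to about 3.0 rad by the tool angle and the marks. The job is handed in at about 26 s with the arm clear. I didn't measure the plate's height or level directly, and the hand-in returned no verdict.

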